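# Damp mould to the drying rack, cover on a dry one

## Task

Three plaster mould halves that look alike stand on the bench; one is still damp inside and clearly heavier than the other two. Lift one end of them a little, leaving the other end on the bench, to feel which is the damp one, set that one gently down flat on the free part of the slatted drying rack, and leave the two dry ones standing where they are. Then close either dry one with the loose upper half, lowered gently so that both pins go into their sockets and the halves meet flush with their sides in line, and leave everything else undisturbed.

Things in the scene. Friction and masses are not known exactly. Their poses are not given: they have to be found in the camera images.
- mould_a: lower mould half, one of three alike: white plaster block 150 (x) x 60 (y) x 50 mm high, a dish cavity 84 x 38 x 9 deep in its top, two domed brass pins (14 diameter, 10 high) on the top at (x,y) = (-59,+14), (+59,-14). Origin: centre of underside, also under the centre of mass; long side within 10 degrees of world x. Dry about 0.5 kg, damp about 0.86 kg; which is damp is unknown
- mould_b: as mould_a
- mould_c: as mould_a
- mould_a_end0 (a point): middle of the lower edge of mould_a's end face at its -x end, 75 mm from the origin, on the bench
- mould_a_end1 (a point): middle of the lower edge of mould_a's end face at its +x end, 75 mm from the origin, on the bench
- mould_b_end0 (a point): middle of the lower edge of mould_b's end face at its -x end, 75 mm from the origin, on the bench
- mould_b_end1 (a point): middle of the lower edge of mould_b's end face at its +x end, 75 mm from the origin, on the bench
- mould_c_end0 (a point): middle of the lower edge of mould_c's end face at its -x end, 75 mm from the origin, on the bench
- mould_c_end1 (a point): middle of the lower edge of mould_c's end face at its +x end, 75 mm from the origin, on the bench
- cover: the loose upper half: white plaster block 150 (x) x 60 (y) x 36 mm high, 0.36 kg, a 24 mm pouring hole through its middle; two round sockets in its underside (16 diameter, 14 deep) at (x,y) = (-59,+14), (+59,-14) take the pins of any lower half, also after a half turn. Lies on the bench, sockets down. Origin: centre of underside; z up
- rack: wooden drying rack fixed to the bench: 300 mm (its x) x 180 mm (y), slats on two runners, top of the slats 50 mm above the bench. Origin: centre of its underside. The end towards its +x (away from the robot) carries a round plaster bowl mould
- rack_free (a point): middle of the free part of the rack, on top of the slats, axes as the rack's; the clear place there measures about 170 mm along x and 180 mm along y
- bowl_mould: bystander: round plaster bowl mould, 92 mm diameter, 45 mm high, on the far end of the rack; origin: centre of the underside
- glaze_jar: bystander: white jar, 72 mm diameter, 90 mm high; origin: centre of the underside
- slip_cup: bystander: white cup, 90 mm diameter, 100 mm high; origin: centre of the underside
- wood_knife: bystander: wooden modelling knife, 155 mm long, 8 mm high, lying flat; origin: middle of its handle on the bench
- scraper: bystander: steel scraper with wooden back, 65 x 94 mm, 14 mm high, lying flat; origin: about its middle, on the bench
- lath: bystander: wooden lath 300 x 28 x 9 mm lying on the bench beyond the moulds; origin: centre of the underside
There are look-alikes about, which are no part of the job. Leave any purple look-alike of the mould_b alone. Leave any purple look-alike of the mould_c alone.

How it is judged:
On the way, in this order (a step that is already met when the one before it is completed fails the run):
1. one end of a mould is raised a little while its other end still rests on the bench (((height (world z) of mould_a_end0 between 0.005 and 0.04 m and height (world z) of mould_a_end1 below 0.003 m) or (height (world z) of mould_a_end1 between 0.005 and 0.04 m and height (world z) of mould_a_end0 below 0.003 m) or (height (world z) of mould_b_end0 between 0.005 and 0.04 m and height (world z) of mould_b_end1 below 0.003 m) or (height (world z) of mould_b_end1 between 0.005 and 0.04 m and height (world z) of mould_b_end0 below 0.003 m) or (height (world z) of mould_c_end0 between 0.005 and 0.04 m and height (world z) of mould_c_end1 below 0.003 m) or (height (world z) of mould_c_end1 between 0.005 and 0.04 m and height (world z) of mould_c_end0 below 0.003 m))), for 0.2 s.
2. a mould lies flat on the slats of the drying rack, and it is the damp one: it presses on them with more than 6.5 N (((z of mould_a in the frame of rack between 0.046 and 0.054 m and x of mould_a in the frame of rack between -0.15 and 0.15 m and y of mould_a in the frame of rack between -0.09 and 0.09 m and angle between mould_a's own z axis and vertical below 0.04 rad and contact force between mould_a and rack above 6.5 N) or (z of mould_b in the frame of rack between 0.046 and 0.054 m and x of mould_b in the frame of rack between -0.15 and 0.15 m and y of mould_b in the frame of rack between -0.09 and 0.09 m and angle between mould_b's own z axis and vertical below 0.04 rad and contact force between mould_b and rack above 6.5 N) or (z of mould_c in the frame of rack between 0.046 and 0.054 m and x of mould_c in the frame of rack between -0.15 and 0.15 m and y of mould_c in the frame of rack between -0.09 and 0.09 m and angle between mould_c's own z axis and vertical below 0.04 rad and contact force between mould_c and rack above 6.5 N))), for 0.2 s.
At the end, for the whole second after the job is handed in: The damp mould (pressing with over 6.5 N) rests flat on the rack's slats, centre over the rack; the two dry ones stand on the bench within 30 mm of their starts; the upper half sits on one dry one, flush to 2 mm, in line to 3 mm and 3 degrees, either way round; all at rest (((z of mould_a in the frame of rack between 0.046 and 0.054 m and x of mould_a in the frame of rack between -0.15 and 0.15 m and y of mould_a in the frame of rack between -0.09 and 0.09 m and angle between each of mould_a, mould_b, mould_c's own z axis and vertical below 0.04 rad and contact force between mould_a and rack above 6.5 N and ((horizontal distance between cover and mould_b below 0.003 m and z of cover in the frame of mould_b between 0.048 and 0.052 m and angle between the x axis of cover and the x axis of mould_b, either way round below 0.052 rad and angle between the z axis of cover and the z axis of mould_b, either way round below 0.04 rad) or (horizontal distance between cover and mould_c below 0.003 m and z of cover in the frame of mould_c between 0.048 and 0.052 m and angle between the x axis of cover and the x axis of mould_c, either way round below 0.052 rad and angle between the z axis of cover and the z axis of mould_c, either way round below 0.04 rad)) and distance of each of mould_b, mould_c from where it was at the start of the episode below 0.03 m) or (z of mould_b in the frame of rack between 0.046 and 0.054 m and x of mould_b in the frame of rack between -0.15 and 0.15 m and y of mould_b in the frame of rack between -0.09 and 0.09 m and angle between each of mould_b, mould_a, mould_c's own z axis and vertical below 0.04 rad and contact force between mould_b and rack above 6.5 N and ((horizontal distance between cover and mould_a below 0.003 m and z of cover in the frame of mould_a between 0.048 and 0.052 m and angle between the x axis of cover and the x axis of mould_a, either way round below 0.052 rad and angle between the z axis of cover and the z axis of mould_a, either way round below 0.04 rad) or (horizontal distance between cover and mould_c below 0.003 m and z of cover in the frame of mould_c between 0.048 and 0.052 m and angle between the x axis of cover and the x axis of mould_c, either way round below 0.052 rad and angle between the z axis of cover and the z axis of mould_c, either way round below 0.04 rad)) and distance of each of mould_a, mould_c from where it was at the start of the episode below 0.03 m) or (z of mould_c in the frame of rack between 0.046 and 0.054 m and x of mould_c in the frame of rack between -0.15 and 0.15 m and y of mould_c in the frame of rack between -0.09 and 0.09 m and angle between each of mould_c, mould_a, mould_b's own z axis and vertical below 0.04 rad and contact force between mould_c and rack above 6.5 N and ((horizontal distance between cover and mould_a below 0.003 m and z of cover in the frame of mould_a between 0.048 and 0.052 m and angle between the x axis of cover and the x axis of mould_a, either way round below 0.052 rad and angle between the z axis of cover and the z axis of mould_a, either way round below 0.04 rad) or (horizontal distance between cover and mould_b below 0.003 m and z of cover in the frame of mould_b between 0.048 and 0.052 m and angle between the x axis of cover and the x axis of mould_b, either way round below 0.052 rad and angle between the z axis of cover and the z axis of mould_b, either way round below 0.04 rad)) and distance of each of mould_a, mould_b from where it was at the start of the episode below 0.03 m)) and linear speed of each of mould_a, mould_b, mould_c, cover below 0.02 m/s); the robot touches nothing.
It fails at once if a mould dropped onto the rack, or the upper half onto a mould (arriving faster than 0.5 m/s) ((z of mould_a in the frame of rack between 0.046 and 0.075 m and x of mould_a in the frame of rack between -0.17 and 0.17 m and y of mould_a in the frame of rack between -0.11 and 0.11 m and linear speed of mould_a above 0.5 m/s) or (z of mould_b in the frame of rack between 0.046 and 0.075 m and x of mould_b in the frame of rack between -0.17 and 0.17 m and y of mould_b in the frame of rack between -0.11 and 0.11 m and linear speed of mould_b above 0.5 m/s) or (z of mould_c in the frame of rack between 0.046 and 0.075 m and x of mould_c in the frame of rack between -0.17 and 0.17 m and y of mould_c in the frame of rack between -0.11 and 0.11 m and linear speed of mould_c above 0.5 m/s) or (z of cover in the frame of mould_a between 0.046 and 0.075 m and x of cover in the frame of mould_a between -0.17 and 0.17 m and y of cover in the frame of mould_a between -0.11 and 0.11 m and linear speed of cover above 0.5 m/s) or (z of cover in the frame of mould_b between 0.046 and 0.075 m and x of cover in the frame of mould_b between -0.17 and 0.17 m and y of cover in the frame of mould_b between -0.11 and 0.11 m and linear speed of cover above 0.5 m/s) or (z of cover in the frame of mould_c between 0.046 and 0.075 m and x of cover in the frame of mould_c between -0.17 and 0.17 m and y of cover in the frame of mould_c between -0.11 and 0.11 m and linear speed of cover above 0.5 m/s)).
It fails at once if a bystander pushed more than 30 mm or knocked over (distance of any of bowl_mould, glaze_jar, slip_cup, wood_knife, scraper, lath from where it was at the start of the episode above 0.03 m or angle between any of bowl_mould, glaze_jar, slip_cup, wood_knife, scraper, lath's own z axis and vertical above 0.35 rad).
It also fails if it takes over 72 s, if anything falls off the work surface, if the arm or the gripper's body presses on something with over 40 N, if the wrist force passes 120 N, or if a joint passes its speed limit or range.

## Robot

A 6-joint arm with a two-finger parallel gripper is mounted at the origin on the work surface. World frame = base frame: x ahead of the robot, y to its left, z up, the work surface at z = 0. Lengths are in m, angles in rad, forces in N, time in s.
With the tool pointing down it reaches from about 0.425 to 1.125 m from the base axis. Payload 14.9 kg.
Tool frame: the origin (TCP) lies at the very end of the fingers, on their centre line; the grasp point (between the pads) lies ctrl.hold_point_z behind it (ctrl.hold_point_z is the distance from the TCP to the grasp point, in m); z points along the fingers, y is the line along which they close (so a half turn about z gives the same grasp; the last joint's range is limited). The gripper opens to 91 mm and grips with 3 to 60 N. Pads are 32 mm wide; open, the fingers measure 118 mm over their backs; the gripper's body (76 mm by 178 mm) begins 60 mm behind the grasp point.
Start: joints at [1.151, 0.379, 1.734, -0, 1.028, -0.033], TCP at [0.264, 0.648, 0.214] pointing down, gripper open.
Joint ranges: [-2.77, 2.77], [-0.74, 2.19], [0, 2.66], [-1.06, 4.2], [0.31, 2.87], [-3.08, 3.08]. Speed limits (rad/s): [1.89, 1.89, 2.39, 3.14, 3.14, 3.14].

## Interface

Orientations are given as a unit quaternion [w, x, y, z].
In Python, from station import ctrl, eyes, workorder gives the robot as it stands.
- The arm moves only by the tool send_rows, never from a script. Its argument "moves" is a list of rows, each an object with "twist": the turn, a rotation vector about the tool's x, y, z scaled (see below), a list of three; "slide": the shift along the tool's x, y, z scaled (see below), a list of three; "hand": the gripper's target within -1 to 1 (shut at 1, half-way at 0, fully open at -1). In form: [{"twist": [rx, ry, rz], "slide": [tx, ty, tz], "hand": hand}, ...]. A call has 1 to 12 rows; each row shifts and turns the commanded pose from where the row before left it, along the tool's axes as they then stand; what a row does not reach is not made up. The controller multiplies each number of a shift by 500 mm and each number of a turn by 120 degrees. A row lasts 1/10 s, in which the tool goes at most 50 mm and 8.59 degrees, less where a joint would pass 70% of its speed; a pose out of reach is approached as far as the arm can. A call with a number of a shift or a turn outside -1 to 1 is refused whole. A call with a gripper value outside its range is refused whole. The fingers move at their own pace and stop on an object; "force" is the grip in N (left out, the last holds). Time passes only in rows, so rows that do not move let the fingers close. It gives the time, the measured TCP pose, the force, the opening and the grip force at its end, in the units of the state.
- ctrl.sense(): the state, without advancing time (a new reading comes with each control period).
- eyes.read_camera(name): name is "side" or "top" or "wrist"; returns the picture (400x640x3 uint8, red, green, blue); there is no depth.
- eyes.calibration(name): a dict with "fx", "fy", "cx", "cy" (pixels), "dist_coeffs" ([k1, k2, p1, p2, k3] as OpenCV has them; the pictures are not rectified), "rvec" (rotation vector, rad) and "tvec" (3), from world to camera coordinates, as OpenCV has them; the wrist camera has in their place "tool_from_camera" (4x4, takes a point from camera to tool coordinates, whose origin is the TCP and whose axes are the flange's). Camera axes: x right, y down, z forward; pixel columns grow to the right and rows downward; lengths in m; the calibration is good to about 2 mm. A picture is of the moment at which its call begins: read the wrist's pose just before it. calibration takes no time and is no camera call.
- workorder.finish_job(): hands the job in; it is judged then, once.
The state is a dict: "time_s": time; "joint_pos": joint angles; "joint_velocities": joint speeds; "joint_torque": joint torques, N m; "tool_pos": TCP position; "tcp_rot": TCP orientation; "force": force on the tool from outside, world axes, zero at the start; "torque": the same for the moment, N m; "finger_gap": opening from 0.0 (shut) to 1.0 (fully open); "grip_force": force on a finger pad.
Only numpy, scipy, OpenCV 4.12 (cv2) and the standard library are available. Lean on these libraries where they do the work, as an engineer would, in place of code of your own. Each camera call takes 0.05 s, during which the arm holds its last target. There are 200 camera calls.

## Working session

There is one attempt and no reset: what is moved stays moved. The work goes in short steps, Python scripts to look and compute and a tool call to move; the robot and the scene stay as the last step left them, time stands still between calls to the robot, and variables do not carry over. Pictures are saved under pics/ and viewed, at most 10 in all, crops included, and the job is handed in when it is done.

Besides the shell and the picture viewer there is one more tool, called as a command line: name --argument value ..., lists and objects as JSON in quotes. send_rows: Moves the arm, as the interface text tells. Its arguments: {"type":"object","properties":{"moves":{"type":"array","items":{"type":"object","properties":{"twist":{"type":"array","items":{"type":"number"}},"slide":{"type":"array","items":{"type":"number"}},"hand":{"type":"number"}}}},"force":{"type":"number"}},"required":["moves"]}

```bash
mkdir -p pics; ls; python3 - <<'E'
from station import ctrl, eyes, workorder
import cv2,numpy as np
s=ctrl.sense();print(s,ctrl.hold_point_z)
for n in("top","side"):
    im=eyes.read_camera(n);cv2.imwrite(f"pics/{n}0.png",im[:,:,::-1]);print(n,eyes.calibration(n))
print(eyes.calibration("wrist"))
E
```

```text
pics
{'time_s': 0.0, 'joint_pos': array([ 1.15071790e+00,  3.79404887e-01,  1.73475719e+00, -1.40827346e-05,
        1.02846176e+00, -3.32913478e-02]), 'joint_velocities': array([ 6.17142764e-04,  4.76903176e-05,  8.62358946e-04, -3.30296304e-05,
       -5.58515686e-04,  1.40915609e-03]), 'joint_torque': array([-2.04186152e-03, -7.63707519e+01, -4.34367406e+01,  6.49108202e-02,
        4.24537633e-02, -1.13525750e-04]), 'tool_pos': array([0.26390086, 0.6479463 , 0.2133025 ]), 'tcp_rot': array([-1.10003214e-04,  1.92186675e-01,  9.81358251e-01, -5.03754639e-04]), 'force': array([ 0.20960093,  0.19671767, -0.2931306 ]), 'torque': array([-0.01813309, -0.01214974,  0.03259172]), 'grip_force': 0.0, 'finger_gap': 1.0034313035364857} 0.0188
top {'fx': 458.7231313298005, 'fy': 458.7231313298005, 'cx': 319.6680390739945, 'cy': 199.92585705702464, 'dist_coeffs': array([-0.03092634,  0.        ,  0.        ,  0.        ,  0.        ]), 'rvec': array([ 2.16277974, -2.18725169,  0.08442365]), 'tvec': array([-0.01637144,  0.50614115,  1.37265713])}
side {'fx': 429.5565440845159, 'fy': 429.5565440845159, 'cx': 323.6662090662922, 'cy': 202.67555001486195, 'dist_coeffs': array([-0.03637475,  0.        ,  0.        ,  0.        ,  0.        ]), 'rvec': array([ 2.16795975, -0.61414801,  0.26775267]), 'tvec': array([-0.4452444 ,  0.20965009,  1.19798926])}
{'fx': 324.38862324314715, 'fy': 324.38862324314715, 'cx': 317.12331065228204, 'cy': 198.2164366846729, 'dist_coeffs': array([-0.00058829,  0.        ,  0.        ,  0.        ,  0.        ]), 'tool_from_camera': array([[-1.70176236e-04, -9.54627122e-01, -2.97803674e-01,
         8.49699263e-02],
       [ 9.99999980e-01, -1.92744192e-04,  4.64151464e-05,
        -6.55356044e-04],
       [-1.01709086e-04, -2.97803660e-01,  9.54627136e-01,
        -1.69643817e-01],
       [ 0.00000000e+00,  0.00000000e+00,  0.00000000e+00,
         1.00000000e+00]])}
```

View pics/top0.png

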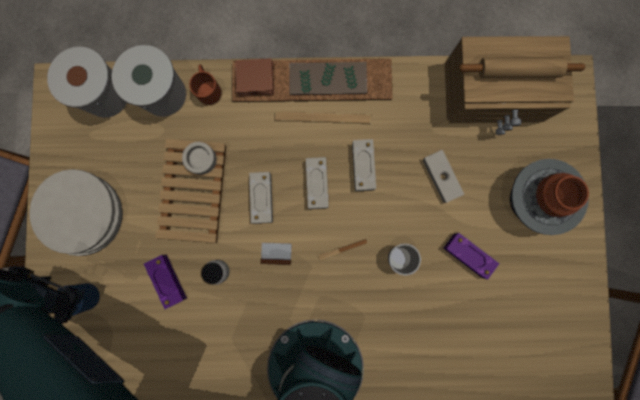

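View pics/side0.png

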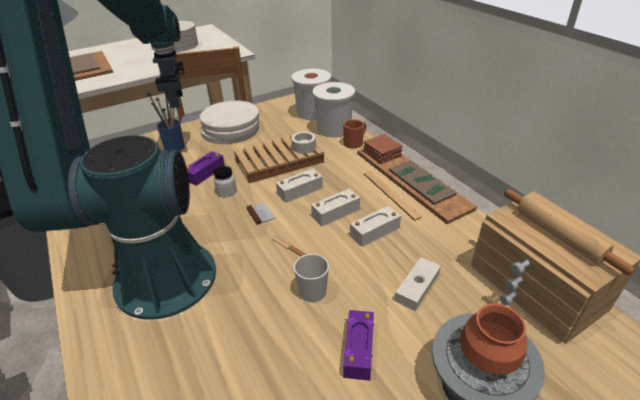

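Purple look-alikes are at (165,281) and (471,256) in the top view. The white lower halves are at (260,197), (316,182) and (363,165). The cover, with its hole, is at (443,176). The rack is at (192,192) and its bowl at (199,157). I choose the three white halves with pins and measure them.

```bash
cat > h.py <<'E'
from station import ctrl, eyes, workorder
import cv2,numpy as np
from scipy.spatial.transform import Rotation as R
def cam(n,s=None):
    c=eyes.calibration(n);K=np.array([[c['fx'],0,c['cx']],[0,c['fy'],c['cy']],[0,0,1]]);d=c['dist_coeffs']
    if n=='wrist':
        T=np.eye(4);q=s['tcp_rot'];T[:3,:3]=R.from_quat(q,scalar_first=True).as_matrix();T[:3,3]=s['tool_pos'];T=np.linalg.inv(T@c['tool_from_camera'])
        return K,d,cv2.Rodrigues(T[:3,:3])[0],T[:3,3].copy()
    return K,d,c['rvec'],c['tvec']
def pix2w(C,uv,z):
    K,d,r,t=C;p=cv2.undistortPoints(np.array(uv,float).reshape(-1,1,2),K,d).reshape(-1,2)
    M=cv2.Rodrigues(r)[0];o=-M.T@t;v=np.c_[p,np.ones(len(p))]@M
    return o+v*((z-o[2])/v[:,2])[:,None]
def w2pix(C,P): return cv2.projectPoints(np.array(P,float).reshape(-1,3),C[2],C[3],C[0],C[1])[0].reshape(-1,2)
def look(n,f):
    s=ctrl.sense();im=eyes.read_camera(n);cv2.imwrite(f"pics/{f}.png",im[:,:,::-1]);return im,cam(n,s),s
def go(p,yaw=None,s=None):
    "yaw: world angle of tool x axis; prints totals in move units"
    s=s or ctrl.sense();M=R.from_quat(s['tcp_rot'],scalar_first=True).as_matrix()
    d=M.T@(np.array(p)-s['tool_pos']);out=d/0.5
    y=np.arctan2(M[1,0],M[0,0]);tw=None
    if yaw is not None:
        rel=(yaw-y+np.pi/2)%np.pi-np.pi/2
        a=y+rel;Rt=np.array([[np.cos(a),np.sin(a),0],[np.sin(a),-np.cos(a),0],[0,0,-1]])
        tw=np.degrees(R.from_matrix(M.T@Rt).as_rotvec())/120
    print("slide total",out.round(4),"dist mm",np.linalg.norm(d)*1000//1,"twist total",None if tw is None else tw.round(4))
E
python3 - <<'E'
from h import *
im=cv2.imread('pics/top0.png');C=cam('top')
hsv=cv2.cvtColor(im,cv2.COLOR_BGR2HSV)
M=cv2.Rodrigues(C[2])[0];print('cam',-M.T@C[3])
for nm,z in (('moulds',.05),):
    m=((hsv[...,1]<45)&(hsv[...,2]>105)).astype(np.uint8)
    n,l,st,ce=cv2.connectedComponentsWithStats(m)
    for i in range(1,n):
        if 250<st[i,4]<3500:
            v,u=np.where(l==i);z=.036 if abs(ce[i,0]-443)<10 else .05
            w=pix2w(C,np.c_[u,v],z)[:,:2]
            print(ce[i].round(),st[i,4],cv2.minAreaRect((w*1000).astype(np.float32)),w.mean(0).round(3))
for nm,uv,z in(('rack corners',[[166,142],[226,145],[215,242],[158,238]],.05),('jar',[[213,268]],.09),('cup',[[406,254]],.1),('bowl',[[199,155]],.095),('knife',[[323,256],[366,240]],0.),('scr',[[277,254]],.014),('lath',[[275,117],[370,122]],0)):
    print(nm,pix2w(C,uv,z)[:,:2].round(3).tolist())
b=cv2.resize(im[130:270,150:470],None,fx=2.5,fy=2.5,interpolation=cv2.INTER_CUBIC);cv2.imwrite('pics/topc.png',b)
E
```

```text
cam [ 0.38840713 -0.03085293  1.41025618]
[230.  35.] 992 ((1031.436767578125, 246.824951171875), (143.99649047851562, 144.22105407714844), 33.66224670410156) [1.018 0.249]
[142.  74.] 2555 ((897.9053955078125, 520.8421630859375), (188.3160858154297, 187.53541564941406), 88.94845581054688) [0.898 0.52 ]
[77. 76.] 2471 ((898.8465576171875, 724.6494750976562), (189.66796875, 183.46844482421875), 2.1181800365448) [0.897 0.724]
[364. 165.] 926 ((608.7249145507812, -156.3425750732422), (148.5135040283203, 59.13945007324219), 2.2245712280273438) [ 0.608 -0.156]
[198. 158.] 630 ((637.6131591796875, 344.50323486328125), (91.5916976928711, 87.99388122558594), 0.5939933061599731) [0.635 0.342]
[444. 176.] 866 ((574.2022094726562, -397.9356689453125), (147.5901336669922, 57.625144958496094), 24.61557388305664) [ 0.574 -0.398]
[317. 183.] 953 ((556.0656127929688, -13.229789733886719), (149.1492462158203, 60.260929107666016), 1.4856257438659668) [ 0.556 -0.013]
[260. 197.] 960 ((513.2244262695312, 155.57203674316406), (147.25950622558594, 59.79228973388672), 0.12233781069517136) [0.513 0.156]
[276. 250.] 429 ((356.6565856933594, 109.75579071044922), (85.79793548583984, 41.152671813964844), 89.43016052246094) [0.356 0.109]
[398. 259.] 324 ((322.2680358886719, -264.1954040527344), (91.47785186767578, 76.48770141601562), 28.909099578857422) [ 0.326 -0.252]
rack corners [[0.685, 0.441], [0.673, 0.258], [0.382, 0.289], [0.395, 0.46]]
jar [[0.308, 0.285]]
cup [[0.342, -0.266]]
bowl [[0.635, 0.328]]
knife [[0.336, -0.03], [0.383, -0.162]]
scr [[0.344, 0.109]]
lath [[0.771, 0.115], [0.751, -0.182]]
```

View pics/topc.png

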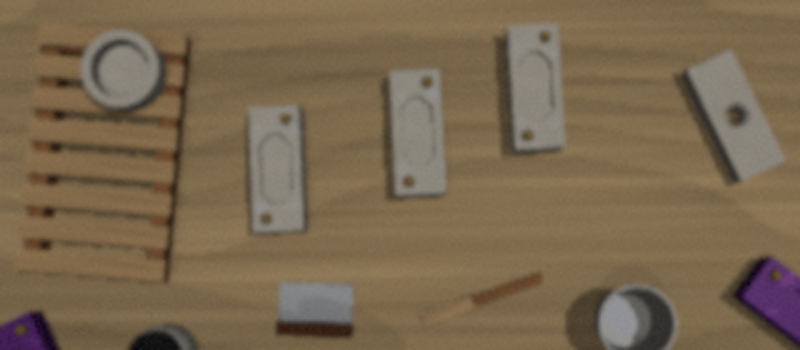

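The crop confirms three white halves with brass pins and a dish each, and a plain block with a hole as the cover. The sizes match (148 x 60 mm). Next I move over the far end of the first half at (0.513, 0.156).

```bash
python3 -c "
from h import *
go([.558,.156,.14],np.pi)"
```

```text
slide total [-0.9159 -0.6892  0.1474] dist mm 577.0 twist total [-5.000e-04 -1.000e-04 -1.847e-01]
```

send_rows --moves '[{"slide":[-0.0763,-0.0574,0],"twist":[0,0,0],"hand":-1},{"slide":[-0.0763,-0.0574,0],"twist":[0,0,0],"hand":-1},{"slide":[-0.0763,-0.0574,0],"twist":[0,0,0],"hand":-1},{"slide":[-0.0763,-0.0574,0],"twist":[0,0,0],"hand":-1},{"slide":[-0.0763,-0.0574,0],"twist":[0,0,0],"hand":-1},{"slide":[-0.0763,-0.0574,0],"twist":[0,0,0],"hand":-1},{"slide":[-0.0763,-0.0574,0],"twist":[0,0,0],"hand":-1},{"slide":[-0.0763,-0.0574,0],"twist":[0,0,0],"hand":-1},{"slide":[-0.0763,-0.0574,0],"twist":[0,0,0],"hand":-1},{"slide":[-0.0763,-0.0574,0],"twist":[0,0,0],"hand":-1},{"slide":[-0.0763,-0.0574,0],"twist":[0,0,0],"hand":-1},{"slide":[-0.0763,-0.0574,0],"twist":[0,0,0],"hand":-1}]'

```text
time_s: 1.3
tool_pos: [0.5587, 0.1547, 0.2139]
tcp_rot: [-0.0, 0.192, 0.981, -0.0]
force: [1.2, 0.3, -1.6]
finger_gap: 1.001
grip_force: 0.0
```

send_rows --moves '[{"slide":[0,0,0.03],"twist":[0,0,-0.0462],"hand":-1},{"slide":[0,0,0.03],"twist":[0,0,-0.0462],"hand":-1},{"slide":[0,0,0.03],"twist":[0,0,-0.0462],"hand":-1},{"slide":[0,0,0.03],"twist":[0,0,-0.0462],"hand":-1},{"slide":[0,0,0],"twist":[0,0,0],"hand":-1},{"slide":[0,0,0],"twist":[0,0,0],"hand":-1}]'

```text
time_s: 1.9
tool_pos: [0.558, 0.1566, 0.154]
tcp_rot: [-0.0, 0.001, 1.0, -0.0]
force: [-0.5, 0.1, 0.4]
finger_gap: 1.003
grip_force: 0.0
```

```bash
python3 -c "
from h import *
im,C,s=look('wrist','w1');print(s['time_s'],s['tool_pos'],s['force'])
hsv=cv2.cvtColor(im,cv2.COLOR_RGB2HSV)
P=[[.513+a,.156+b,.05] for a in(-.075,.075) for b in(-.03,.03)]
print(w2pix(C,P).round())
go([.558,.156,.012],np.pi)"
```

```text
1.9 [0.55802936 0.15662582 0.15399631] [-0.45536554  0.06186192  0.37370719]
[[278.  50.]
 [355.  50.]
 [284. 230.]
 [350. 229.]]
slide total [ 0.0009 -0.0015  0.285 ] dist mm 142.0 twist total [ 0.0001  0.0002 -0.0011]
```

View pics/w1.png

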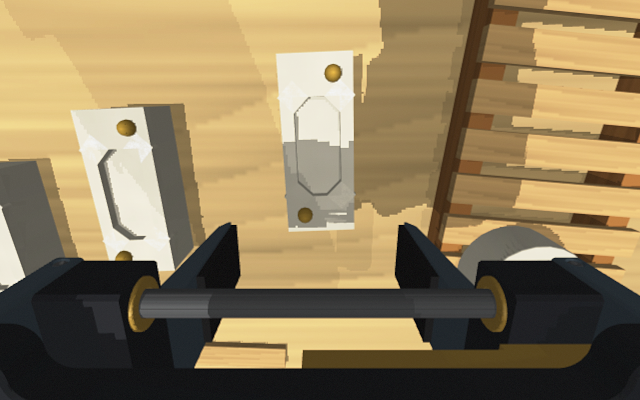

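The projected corners match the half in view (corners about (277,52) to (354,231)), so I descend, grip and tip it.

send_rows --moves '[{"slide":[0,0,0.05],"hand":-1},{"slide":[0,0,0.06],"hand":-1},{"slide":[0,0,0.06],"hand":-1},{"slide":[0,0,0.05],"hand":-1},{"slide":[0,0,0.04],"hand":-1},{"slide":[0,0,0.025],"hand":-1},{"slide":[0,0,0],"hand":-1},{"slide":[0,0,0],"hand":-1}]' --force 25

```text
invalid input
```

send_rows --moves '[{"hand":1,"slide":[0,0,0],"twist":[0,0,0]},{"hand":1,"slide":[0,0,0],"twist":[0,0,0]},{"hand":1,"slide":[0,0,0],"twist":[0,0,0]},{"hand":1,"slide":[0,0,0],"twist":[0,0,0]},{"hand":1,"slide":[0,0,0],"twist":[0,0,0]},{"hand":1,"slide":[0,0,0],"twist":[0,0,0]},{"hand":1,"slide":[0,0,0],"twist":[0,0,0]},{"hand":1,"slide":[0,0,0],"twist":[0,0,0]}]'

```text
time_s: 2.75
tool_pos: [0.5581, 0.1566, 0.1539]
tcp_rot: [-0.0, -0.0, 1.0, -0.0]
force: [-0.2, 0.4, -0.3]
finger_gap: 0.331
grip_force: 0.0
```

send_rows --moves '[{"hand":1,"slide":[0,0,-0.006],"twist":[0,-0.012,0]},{"hand":1,"slide":[0,0,-0.006],"twist":[0,-0.012,0]},{"hand":1,"slide":[0,0,-0.006],"twist":[0,-0.012,0]},{"hand":1,"slide":[0,0,-0.006],"twist":[0,-0.012,0]},{"hand":1,"slide":[0,0,0],"twist":[0,0,0]},{"hand":1,"slide":[0,0,0],"twist":[0,0,0]},{"hand":1,"slide":[0,0,0],"twist":[0,0,0]},{"hand":1,"slide":[0,0,0],"twist":[0,0,0]},{"hand":1,"slide":[0,0,0],"twist":[0,0,0]},{"hand":1,"slide":[0,0,0],"twist":[0,0,0]}]'

```text
time_s: 3.75
tool_pos: [0.5577, 0.1566, 0.1658]
tcp_rot: [0.05, -0.0, 0.999, -0.0]
force: [0.2, 0.2, -0.5]
finger_gap: -0.0
grip_force: 0.0
```

send_rows --moves '[{"slide":[0,0,0],"twist":[0,0.024,0],"hand":-1},{"slide":[0,0,0],"twist":[0,0.024,0],"hand":-1},{"slide":[0,0,0.03],"twist":[0,0,0],"hand":-1},{"slide":[0,0,0.03],"twist":[0,0,0],"hand":-1},{"slide":[0,0,0.02],"twist":[0,0,0],"hand":-1},{"slide":[0,0,0.02],"twist":[0,0,0],"hand":-1},{"slide":[0,0,0],"twist":[0,0,0],"hand":-1},{"slide":[0,0,0],"twist":[0,0,0],"hand":-1},{"slide":[0,0,0],"twist":[0,0,0],"hand":-1},{"slide":[0,0,0],"twist":[0,0,0],"hand":-1},{"slide":[0,0,0],"twist":[0,0,0],"hand":-1},{"slide":[0,0,0],"twist":[0,0,0],"hand":-1}]' --force 25

```text
time_s: 4.95
tool_pos: [0.5578, 0.1567, 0.1162]
tcp_rot: [0.0, -0.0, 1.0, 0.0]
force: [-0.0, -0.3, 0.9]
finger_gap: 0.989
grip_force: 0.0
```

Down 104 mm.

send_rows --moves '[{"slide":[0,0,0.05],"twist":[0,0,0],"hand":-1},{"slide":[0,0,0.06],"twist":[0,0,0],"hand":-1},{"slide":[0,0,0.05],"twist":[0,0,0],"hand":-1},{"slide":[0,0,0.03],"twist":[0,0,0],"hand":-1},{"slide":[0,0,0.018],"twist":[0,0,0],"hand":-1},{"slide":[0,0,0],"twist":[0,0,0],"hand":0.2},{"slide":[0,0,0],"twist":[0,0,0],"hand":0.4},{"slide":[0,0,0],"twist":[0,0,0],"hand":1},{"slide":[0,0,0],"twist":[0,0,0],"hand":1},{"slide":[0,0,0],"twist":[0,0,0],"hand":1},{"slide":[0,0,0],"twist":[0,0,0],"hand":1}]'

```text
time_s: 6.05
tool_pos: [0.5585, 0.157, 0.0128]
tcp_rot: [0.001, -0.0, 1.0, 0.0]
force: [-1.7, 2.8, 7.8]
finger_gap: 0.667
grip_force: 25.0
```

send_rows --moves '[{"slide":[0,0,0],"twist":[0,0,0],"hand":1},{"slide":[0,0,-0.006],"twist":[0,-0.012,0],"hand":1},{"slide":[0,0,-0.006],"twist":[0,-0.012,0],"hand":1},{"slide":[0,0,-0.006],"twist":[0,-0.012,0],"hand":1},{"slide":[0,0,-0.006],"twist":[0,-0.012,0],"hand":1},{"slide":[0,0,0],"twist":[0,0,0],"hand":1},{"slide":[0,0,0],"twist":[0,0,0],"hand":1},{"slide":[0,0,0],"twist":[0,0,0],"hand":1},{"slide":[0,0,0],"twist":[0,0,0],"hand":1},{"slide":[0,0,0],"twist":[0,0,0],"hand":1},{"slide":[0,0,0],"twist":[0,0,0],"hand":1}]'

```text
time_s: 7.15
tool_pos: [0.557, 0.1565, 0.0237]
tcp_rot: [0.05, -0.0, 0.999, -0.0]
force: [-1.2, -0.1, -4.4]
finger_gap: 0.666
grip_force: 25.0
```

```bash
python3 -c "
from h import *
s=ctrl.sense();print(s['tool_pos'],s['force'],s['torque'],s['joint_torque'])
look('side','s1')"
```

```text
[0.55701812 0.15653237 0.02370079] [-1.2498512  -0.14950877 -4.39181242] [0.05551441 0.57686347 0.02516641] [-2.50891736e-01 -6.99245596e+01 -3.02353907e+01 -1.49456402e-01
 -8.39743596e-01  7.44121407e-04]
```

send_rows --moves '[{"slide":[0,0,0],"twist":[0,0,0],"hand":1},{"slide":[0,0,0],"twist":[0,0,0],"hand":1},{"slide":[0,0,0],"twist":[0,0,0],"hand":1},{"slide":[0,0,0],"twist":[0,0,0],"hand":1}]' --force 9

```text
time_s: 7.6
tool_pos: [0.5573, 0.1567, 0.0239]
tcp_rot: [0.05, -0.0, 0.999, 0.0]
force: [-0.9, 0.7, -6.3]
finger_gap: 0.676
grip_force: 9.0
```

```bash
python3 -c "
from h import *
s=ctrl.sense();print(s['tool_pos'],s['force'],s['torque'])"
```

```text
[0.55729588 0.15667852 0.02393   ] [-0.85886872  0.70471315 -6.25028266] [ 0.21718278  0.23264637 -0.054254  ]
```

View pics/s1.png

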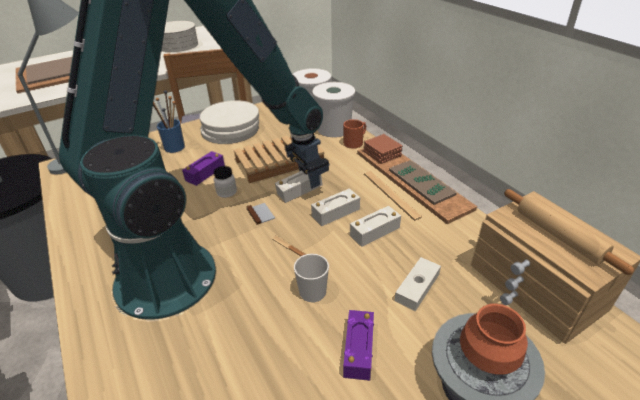

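The side view shows the near end resting on the bench with the gripper on the far end at about (300,180). The vertical reading of about 6.3 N exceeds a dry half's whole weight, so this one looks damp. I set the end down and regrip at the middle, where the full weight will confirm it.

send_rows --moves '[{"slide":[0,0,0.008],"twist":[0,0.016,0],"hand":1},{"slide":[0,0,0.008],"twist":[0,0.016,0],"hand":1},{"slide":[0,0,0.008],"twist":[0,0.016,0],"hand":1},{"slide":[0,0,0],"twist":[0,0,0],"hand":-1},{"slide":[0,0,0],"twist":[0,0,0],"hand":-1},{"slide":[0,0,0],"twist":[0,0,0],"hand":-1},{"slide":[0.03,0,0],"twist":[0,0,0],"hand":-1},{"slide":[0.03,0,0],"twist":[0,0,0],"hand":-1},{"slide":[0.03,0,0],"twist":[0,0,0],"hand":-1},{"slide":[0,0,0],"twist":[0,0,0],"hand":0}]' --force 45

```text
time_s: 8.6
tool_pos: [0.51, 0.1564, 0.0117]
tcp_rot: [-0.001, -0.0, 1.0, -0.0]
force: [-0.5, 0.8, -0.8]
finger_gap: 0.942
grip_force: 0.0
```

send_rows --moves '[{"slide":[0,0,0],"twist":[0,0,0],"hand":0.2},{"slide":[0,0,0],"twist":[0,0,0],"hand":1},{"slide":[0,0,0],"twist":[0,0,0],"hand":1},{"slide":[0,0,0],"twist":[0,0,0],"hand":1},{"slide":[0,0,0],"twist":[0,0,0],"hand":1},{"slide":[0,0,0],"twist":[0,0,0],"hand":1},{"slide":[0,0,-0.006],"twist":[0,0,0],"hand":1},{"slide":[0,0,-0.006],"twist":[0,0,0],"hand":1},{"slide":[0,0,0],"twist":[0,0,0],"hand":1},{"slide":[0,0,0],"twist":[0,0,0],"hand":1},{"slide":[0,0,0],"twist":[0,0,0],"hand":1},{"slide":[0,0,0],"twist":[0,0,0],"hand":1}]'

```text
time_s: 9.8
tool_pos: [0.5129, 0.1566, 0.0178]
tcp_rot: [-0.0, -0.0, 1.0, -0.0]
force: [0.2, -0.3, -7.7]
finger_gap: 0.656
grip_force: 44.7
```

```bash
python3 -c "
from h import *
s=ctrl.sense();print(s['time_s'],s['tool_pos'],s['force'],s['torque'])
im=cv2.imread('pics/top0.png')
cv2.imwrite('pics/rk.png',cv2.resize(im[125:255,140:240],None,fx=4,fy=4,interpolation=cv2.INTER_CUBIC))"
```

```text
9.8 [0.51285421 0.1566234  0.01780921] [ 0.23398329 -0.31893487 -7.66599765] [0.07679692 0.03655141 0.04417527]
```

View pics/rk.png

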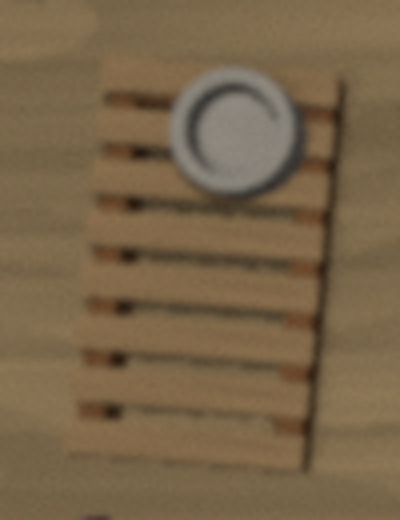

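The lifted weight reads 7.7 N, against 4.9 N for a dry half, so this is the damp one. The rack crop has corners at (105,57), (341,80), (307,468) and (67,455), giving a yaw of about -4.5° and a free centre near (0.474, 0.366).

send_rows --moves '[{"slide":[0,0,-0.05],"twist":[0,0,0],"hand":1},{"slide":[0,0,-0.09],"twist":[0,0,0],"hand":1},{"slide":[0,0,-0.09],"twist":[0,0,0],"hand":1},{"slide":[0.01,0.05,0],"twist":[0,0,0],"hand":1},{"slide":[0.01,0.055,0],"twist":[0,0,0],"hand":1},{"slide":[0.01,0.055,0],"twist":[0,0,0],"hand":1},{"slide":[0.01,0.055,0],"twist":[0,0,0],"hand":1},{"slide":[0.01,0.055,0],"twist":[0,0,0],"hand":1},{"slide":[0.01,0.055,0],"twist":[0,0,0],"hand":1},{"slide":[0.01,0.055,0],"twist":[0,0,0],"hand":1},{"slide":[0.008,0.039,0],"twist":[0,0,0.02],"hand":1},{"slide":[0,0,0],"twist":[0,0,0.017],"hand":1}]'

```text
time_s: 11.0
tool_pos: [0.4733, 0.3681, 0.1328]
tcp_rot: [-0.0, 0.039, 0.999, 0.0]
force: [0.2, -0.4, -8.4]
finger_gap: 0.661
grip_force: 44.7
```

send_rows --moves '[{"slide":[0,0,0],"twist":[0,0,0],"hand":1},{"slide":[0,0,0],"twist":[0,0,0],"hand":1},{"slide":[0,0,0],"twist":[0,0,0],"hand":1}]'

```text
time_s: 11.3
tool_pos: [0.474, 0.3657, 0.1328]
tcp_rot: [-0.0, 0.038, 0.999, -0.0]
force: [-0.0, -1.4, -7.9]
finger_gap: 0.658
grip_force: 44.7
```

```bash
python3 -c "
from h import *
s=ctrl.sense();print(s['time_s'],s['tool_pos'],s['force'],s['torque'])
im,C,s=look('wrist','w2')
go([.474,.366,.066],np.pi-.078)"
```

```text
11.3 [0.47399125 0.36566185 0.13282906] [-4.66278016e-03 -1.40993870e+00 -7.86697011e+00] [ 0.04825409 -0.00913911  0.03175894]
slide total [1.000e-04 7.000e-04 1.338e-01] dist mm 66.0 twist total [-0.0001 -0.0001  0.0004]
```

View pics/w2.png

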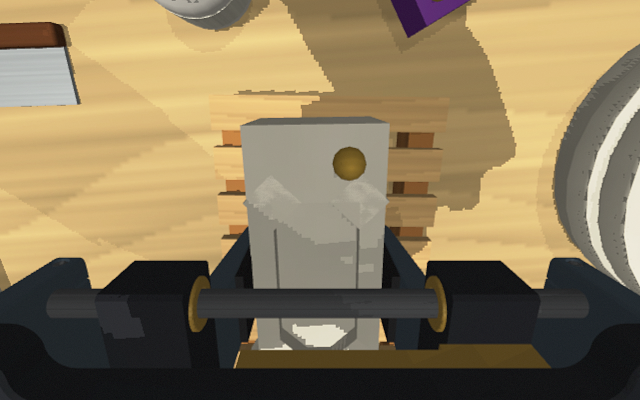

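The mould hangs level and aligned over the near end of the rack (rack edges at columns 210 and 448, mould at 243–388). I lower it.

send_rows --moves '[{"slide":[0,0,0.03],"twist":[0,0,0],"hand":1},{"slide":[0,0,0.04],"twist":[0,0,0],"hand":1},{"slide":[0,0,0.03],"twist":[0,0,0],"hand":1},{"slide":[0,0,0.02],"twist":[0,0,0],"hand":1},{"slide":[0,0,0.01],"twist":[0,0,0],"hand":1},{"slide":[0,0,0.004],"twist":[0,0,0],"hand":1},{"slide":[0,0,0.004],"twist":[0,0,0],"hand":1},{"slide":[0,0,0],"twist":[0,0,0],"hand":1},{"slide":[0,0,0],"twist":[0,0,0],"hand":1},{"slide":[0,0,0],"twist":[0,0,0],"hand":1}]'

```text
time_s: 12.35
tool_pos: [0.4742, 0.3663, 0.0643]
tcp_rot: [0.0, 0.039, 0.999, 0.0]
force: [0.6, 0.1, -8.7]
finger_gap: 0.655
grip_force: 44.7
```

send_rows --moves '[{"slide":[0,0,0.002],"twist":[0,0,0],"hand":1},{"slide":[0,0,0.002],"twist":[0,0,0],"hand":1},{"slide":[0,0,0.002],"twist":[0,0,0],"hand":1},{"slide":[0,0,0],"twist":[0,0,0],"hand":1},{"slide":[0,0,0],"twist":[0,0,0],"hand":1}]'

```text
time_s: 12.85
tool_pos: [0.4741, 0.3662, 0.062]
tcp_rot: [-0.0, 0.039, 0.999, -0.0]
force: [-7.0, -4.9, 13.1]
finger_gap: 0.661
grip_force: 44.7
```

Contact. I release and rise.

send_rows --moves '[{"slide":[0,0,0],"twist":[0,0,0],"hand":-1},{"slide":[0,0,0],"twist":[0,0,0],"hand":-1},{"slide":[0,0,0],"twist":[0,0,0],"hand":-1},{"slide":[0,0,0],"twist":[0,0,0],"hand":-1},{"slide":[0,0,0],"twist":[0,0,0],"hand":-1},{"slide":[0,0,-0.03],"twist":[0,0,0],"hand":-1},{"slide":[0,0,-0.05],"twist":[0,0,0],"hand":-1},{"slide":[0,0,-0.06],"twist":[0,0,0],"hand":-1},{"slide":[0,0,-0.06],"twist":[0,0,0],"hand":-1},{"slide":[0,0,-0.06],"twist":[0,0,0],"hand":-1},{"slide":[0,0,-0.04],"twist":[0,0,0],"hand":-1}]'

```text
time_s: 13.95
tool_pos: [0.4745, 0.3665, 0.2144]
tcp_rot: [0.001, 0.039, 0.999, 0.001]
force: [0.2, 0.3, 0.0]
finger_gap: 1.0
grip_force: 0.0
```

```bash
python3 -c "
from h import *
s=ctrl.sense();print(s['time_s'],s['tool_pos'],s['force'])
a=np.pi+np.radians(24.6)
go([.574,-.398,.2],a)"
```

```text
13.95 [0.47450173 0.36651447 0.21438579] [0.15449053 0.2894921  0.01985461]
slide total [-0.3163 -1.5092  0.0268] dist mm 771.0 twist total [ 0.0006  0.0012 -0.2419]
```

send_rows --moves '[{"slide":[-0.018,-0.0838,0],"twist":[0,0,0],"hand":-1},{"slide":[-0.018,-0.0838,0],"twist":[0,0,0],"hand":-1},{"slide":[-0.018,-0.0838,0],"twist":[0,0,0],"hand":-1},{"slide":[-0.018,-0.0838,0],"twist":[0,0,0],"hand":-1},{"slide":[-0.018,-0.0838,0],"twist":[0,0,0],"hand":-1},{"slide":[-0.018,-0.0838,0],"twist":[0,0,0],"hand":-1},{"slide":[-0.018,-0.0838,0],"twist":[0,0,0],"hand":-1},{"slide":[-0.018,-0.0838,0],"twist":[0,0,0],"hand":-1},{"slide":[-0.018,-0.0838,0],"twist":[0,0,0],"hand":-1},{"slide":[-0.018,-0.0838,0],"twist":[0,0,0],"hand":-1},{"slide":[-0.018,-0.0838,0],"twist":[0,0,0],"hand":-1},{"slide":[-0.018,-0.0838,0],"twist":[0,0,0],"hand":-1}]'

```text
time_s: 15.15
tool_pos: [0.5429, -0.1454, 0.2122]
tcp_rot: [0.001, 0.039, 0.999, -0.0]
force: [0.4, 0.8, 0.6]
finger_gap: 0.999
grip_force: 0.0
```

send_rows --moves '[{"slide":[-0.018,-0.0838,0],"twist":[0,0,0],"hand":-1},{"slide":[-0.018,-0.0838,0],"twist":[0,0,0],"hand":-1},{"slide":[-0.018,-0.0838,0],"twist":[0,0,0],"hand":-1},{"slide":[-0.018,-0.0838,0],"twist":[0,0,0],"hand":-1},{"slide":[-0.018,-0.0838,0],"twist":[0,0,0],"hand":-1},{"slide":[-0.01,-0.0838,0],"twist":[0,0,0],"hand":-1},{"slide":[0,0,0],"twist":[0,0,-0.06],"hand":-1},{"slide":[0,0,0],"twist":[0,0,-0.06],"hand":-1},{"slide":[0,0,0],"twist":[0,0,-0.06],"hand":-1},{"slide":[0,0,0],"twist":[0,0,-0.06],"hand":-1},{"slide":[0,0,0],"twist":[0,0,0],"hand":-1},{"slide":[0,0,0],"twist":[0,0,0],"hand":-1}]'

```text
time_s: 16.35
tool_pos: [0.5734, -0.398, 0.2117]
tcp_rot: [0.0, -0.209, 0.978, -0.0]
force: [-0.3, 0.0, 0.2]
finger_gap: 1.0
grip_force: 0.0
```

```bash
python3 -c "
from h import *
im,C,s=look('wrist','w3');print(s['time_s'],s['tool_pos'],s['tcp_rot'])
e=np.array([np.cos(.43),np.sin(.43)]);n=np.array([-e[1],e[0]])
P=[[*(np.array([.574,-.398])+a*e+b*n),.036] for a,b in((-.075,-.03),(-.075,.03),(.075,.03),(.075,-.03))]
print(w2pix(C,P).round().tolist())
look('top','t3')
go([.574,-.398,.2],np.pi+.43)"
```

```text
16.35 [ 0.57335352 -0.39802565  0.21172595] [ 1.93450626e-04 -2.09279264e-01  9.77855876e-01 -1.93743555e-04]
[[287.0, 108.0], [346.0, 108.0], [344.0, 242.0], [292.0, 242.0]]
slide total [-0.0012 -0.0005  0.0228] dist mm 11.0 twist total [-0.0001  0.0001 -0.0036]
```

View pics/w3.png

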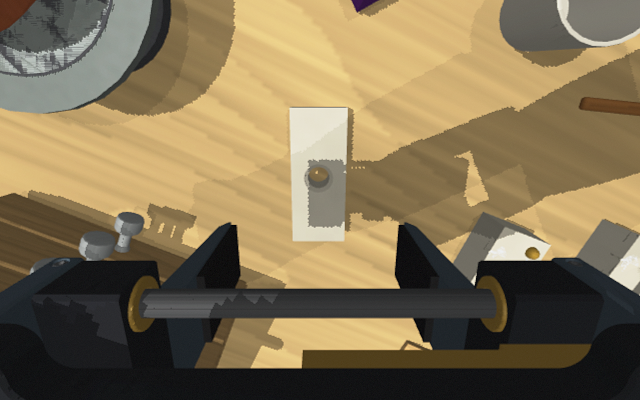

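The cover's corners are at (290,107), (348,107), (344,241) and (292,241), within 2 px of the prediction. I refine the pose with a saturation mask.

```bash
cat >> h.py <<'E'
def rect(im,C,z,guess,s):
    hsv=cv2.cvtColor(im,cv2.COLOR_RGB2HSV);m=((hsv[...,1]<62)&(hsv[...,2]>60)).astype(np.uint8);m[275:]=0
    m=cv2.morphologyEx(m,cv2.MORPH_OPEN,np.ones((3,3)))
    g=w2pix(C,[[*guess,z]])[0]
    n,l,st,ce=cv2.connectedComponentsWithStats(m)
    k=[i for i in range(1,n) if st[i,4]>500];i=min(k,key=lambda i:np.hypot(*(ce[i]-g)))
    c=max(cv2.findContours((l==i).astype(np.uint8),0,1)[0],key=len).reshape(-1,2)
    w=pix2w(C,c,z);M=R.from_quat(s['tcp_rot'],scalar_first=True).as_matrix()
    t=(w-s['tool_pos'])@M*1000
    for f,p in(('world',w*1000),('tool',t)):
        b=cv2.minAreaRect(p[:,:2].astype(np.float32));print(f,np.round(b[0],1),np.round(b[1],1),round(b[2],2))
    print('pix box',st[i])
E
python3 - <<'E'
from h import *
s=ctrl.sense();im=cv2.cvtColor(cv2.imread('pics/w3.png'),cv2.COLOR_BGR2RGB);C=cam('wrist',s)
rect(im,C,.036,[.574,-.398],s)
hsv=cv2.cvtColor(im,cv2.COLOR_RGB2HSV);print(hsv[130,280:360:4,1],hsv[200,280:360:4,1])
t=cv2.cvtColor(cv2.imread('pics/t3.png'),cv2.COLOR_BGR2RGB)
C=cam('top');hs=cv2.cvtColor(t,cv2.COLOR_RGB2HSV);m=((hs[...,1]<45)&(hs[...,2]>105)).astype(np.uint8)
n,l,st,ce=cv2.connectedComponentsWithStats(m)
for i in range(1,n):
    if 600<st[i,4]<1300 and st[i,1]>60:
        v,u=np.where(l==i);z=.1 if ce[i,0]<230 else .05
        print(ce[i],cv2.minAreaRect((pix2w(C,np.c_[u,v],z)[:,:2]*1000).astype(np.float32)))
E
```

```text
world [ 571.9 -397.8] [148.7  60. ] 24.2
tool [1.3 0.8] [148.7  60. ] 0.01
pix box [ 290  107   58  134 7131]
[111 114 116  23  26  24  24  24  26  26  25  24  24  27  29  31  31 118
 111 111] [113 112 112  31  31  32  31  35  34  33  35  35  35  32  32  32  37 111
 111 113]
[363.69096509 164.66016427] ((608.5203247070312, -155.36207580566406), (149.4805908203125, 61.81761932373047), 2.422670602798462)
[198.29445235 157.6913229 ] ((627.789306640625, 329.92205810546875), (88.19790649414062, 87.90629577636719), 44.96479415893555)
[316.48851775 182.67223382] ((555.356201171875, -13.299911499023438), (150.57127380371094, 60.15752029418945), 1.485625982284546)
[185.6450677  210.47001934] ((474.0823669433594, 363.2718505859375), (61.21018600463867, 146.9241943359375), 86.68291473388672)
[ 13.40233463 299.54163424] ((194.61221313476562, 865.1644287109375), (235.83999633789062, 68.66178894042969), 2.1681480407714844)
```

The cover centre is 1.3 mm and 0.8 mm from the tool axis, with its yaw aligned. The top picture has the damp mould flat on the rack at (0.474, 0.363), and the dry ones are unmoved. I grip the cover next.

send_rows --moves '[{"slide":[0.0026,0.0016,0.05],"twist":[0,0,0],"hand":-1},{"slide":[0,0,0.07],"twist":[0,0,0],"hand":-1},{"slide":[0,0,0.07],"twist":[0,0,0],"hand":-1},{"slide":[0,0,0.07],"twist":[0,0,0],"hand":-1},{"slide":[0,0,0.06],"twist":[0,0,0],"hand":-1},{"slide":[0,0,0.05],"twist":[0,0,0],"hand":-1},{"slide":[0,0,0.03],"twist":[0,0,0],"hand":-1},{"slide":[0,0,0.0114],"twist":[0,0,0],"hand":-1},{"slide":[0,0,0],"twist":[0,0,0],"hand":0},{"slide":[0,0,0],"twist":[0,0,0],"hand":0.2},{"slide":[0,0,0],"twist":[0,0,0],"hand":0.3},{"slide":[0,0,0],"twist":[0,0,0],"hand":0.5}]' --force 30

```text
time_s: 17.65
tool_pos: [0.5723, -0.3982, 0.0063]
tcp_rot: [0.0, -0.211, 0.977, -0.001]
force: [0.6, -0.8, 0.5]
finger_gap: 0.681
grip_force: 0.0
```

send_rows --moves '[{"slide":[0,0,0],"twist":[0,0,0],"hand":1},{"slide":[0,0,0],"twist":[0,0,0],"hand":1},{"slide":[0,0,0],"twist":[0,0,0],"hand":1},{"slide":[0,0,-0.02],"twist":[0,0,0],"hand":1},{"slide":[0,0,-0.05],"twist":[0,0,0],"hand":1},{"slide":[0,0,-0.07],"twist":[0,0,0],"hand":1},{"slide":[0,0,-0.08],"twist":[0,0,0],"hand":1},{"slide":[0,0,-0.08],"twist":[0,0,0],"hand":1},{"slide":[0,0,-0.08],"twist":[0,0,0],"hand":1},{"slide":[0,0,-0.06],"twist":[0,0,0],"hand":1},{"slide":[0,0,0],"twist":[0,0,0],"hand":1},{"slide":[0,0,0],"twist":[0,0,0],"hand":1}]'

```text
time_s: 18.85
tool_pos: [0.5715, -0.3976, 0.2252]
tcp_rot: [0.0, -0.211, 0.977, -0.0]
force: [-0.7, 1.1, -4.4]
finger_gap: 0.654
grip_force: 30.0
```

```bash
python3 -c "
from h import *
im,C,s=look('wrist','w4');print(s['time_s'],s['tool_pos'],s['tcp_rot'],s['force'],s['finger_gap'])
go([.6,-.155,.226],np.pi+np.radians(2.3))"
```

```text
18.85 [ 0.57151129 -0.39760614  0.22522472] [ 9.89515269e-05 -2.11108171e-01  9.77462693e-01 -1.14548031e-04] [-0.68206221  1.12644275 -4.38467218] 0.654499869812653
slide total [-0.2527  0.4175 -0.0037] dist mm 244.0 twist total [ 0.0006 -0.0005  0.1839]
```

View pics/w4.png

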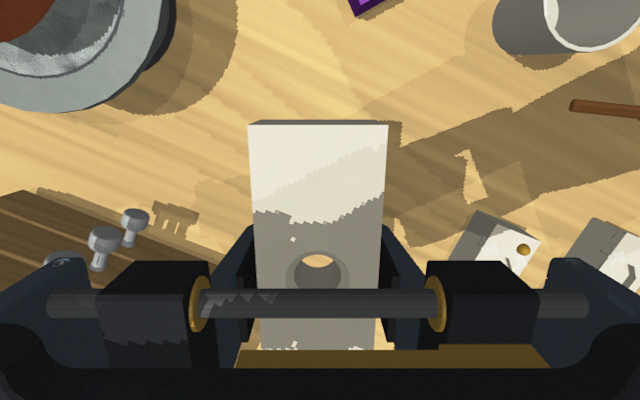

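The cover is held level: near edge at row about 126, columns 248–388, hole at (318,272), gap 60 mm. I move beside the target half at (0.608, -0.155) so that its pins show next to the cover.

send_rows --moves '[{"slide":[-0.0405,0.0462,0],"twist":[0,0,0],"hand":1},{"slide":[-0.0405,0.0462,0],"twist":[0,0,0],"hand":1},{"slide":[-0.0405,0.0462,0],"twist":[0,0,0],"hand":1},{"slide":[-0.0405,0.0462,0],"twist":[0,0,0],"hand":1},{"slide":[0,0,0],"twist":[0,0,0.046],"hand":1},{"slide":[0,0,0],"twist":[0,0,0.046],"hand":1},{"slide":[0,0,0],"twist":[0,0,0.046],"hand":1},{"slide":[0,0,0],"twist":[0,0,0.046],"hand":1},{"slide":[0,0,0],"twist":[0,0,0],"hand":1},{"slide":[0,0,0],"twist":[0,0,0],"hand":1},{"slide":[0,0,0],"twist":[0,0,0],"hand":1}]'

```text
time_s: 20.0
tool_pos: [0.6071, -0.2801, 0.2244]
tcp_rot: [-0.001, -0.021, 1.0, 0.0]
force: [0.9, 0.1, -3.8]
finger_gap: 0.656
grip_force: 30.0
```

```bash
python3 - <<'E'
from h import *
im,C,s=look('wrist','w5');print(s['time_s'],s['tool_pos'],s['tcp_rot'])
c=np.radians(2.4);Rm=np.array([[np.cos(c),-np.sin(c)],[np.sin(c),np.cos(c)]])
P=[[*(np.array([.6085,-.1554])+Rm@np.array(q)),.055] for q in((-.059,.014),(.059,-.014))]
print('pins pred',w2pix(C,P).round(1).tolist())
# cover near edge in tool frame, plane tool z=-.030
b=im[90:260,380:520];cv2.imwrite('pics/w5c.png',cv2.resize(b[:,:,::-1],None,fx=4,fy=3.5,interpolation=cv2.INTER_NEAREST)[:595,:560])
hsv=cv2.cvtColor(im,cv2.COLOR_RGB2HSV)
m=((hsv[...,1]>110)&(hsv[...,0]>10)&(hsv[...,0]<32)).astype(np.uint8);n,l,st,ce=cv2.connectedComponentsWithStats(m)
for i in range(1,n):
    if 40<st[i,4]<500:print(ce[i].round(1),st[i])
for u in(265,318,370):print(u,'col V',hsv[112:134,u,2].tolist())
print('row150',hsv[150,240:256].tolist(),hsv[150,380:396].tolist())
E
```

```text
20.0 [ 0.60708955 -0.28010994  0.22442075] [-5.30811500e-04 -2.11004450e-02  9.99777185e-01  2.64649112e-04]
pins pred [[452.2, 130.7], [414.8, 236.2]]
[601.7  82.7] [594  76  17  14 182]
[450.  130.6] [444 125  14  12 135]
[548. 196.] [541 190  15  12 129]
[413.2 235. ] [408 230  11  11 103]
[151.1 246.7] [142 244  19   8  87]
[519.2 251.3] [491 244  60  14 330]
[316.8 260.3] [303 255  29  12 224]
[533.6 284. ] [518 275  27  14 128]
[631.7 286.4] [621 283  19   9  45]
265 col V [215, 216, 220, 222, 225, 229, 226, 183, 89, 90, 91, 88, 126, 207, 225, 223, 223, 222, 222, 222, 222, 222]
318 col V [216, 214, 213, 210, 207, 207, 201, 161, 87, 92, 90, 87, 126, 207, 225, 223, 222, 222, 222, 222, 221, 222]
370 col V [136, 138, 136, 135, 134, 133, 131, 115, 92, 94, 91, 86, 127, 205, 224, 221, 222, 222, 221, 222, 221, 222]
row150 [[19, 112, 219], [19, 112, 218], [19, 111, 219], [19, 111, 218], [20, 111, 218], [19, 112, 219], [19, 112, 218], [19, 115, 218], [19, 79, 219], [27, 30, 223], [24, 30, 223], [24, 30, 223], [25, 30, 222], [26, 31, 222], [25, 30, 222], [25, 30, 222]] [[25, 32, 137], [23, 31, 138], [23, 32, 136], [23, 32, 136], [25, 32, 137], [23, 32, 136], [21, 49, 134], [20, 107, 129], [19, 117, 129], [19, 115, 129], [19, 112, 130], [19, 114, 130], [19, 114, 130], [19, 114, 132], [19, 105, 124], [20, 67, 99]]
```

View pics/w5c.png

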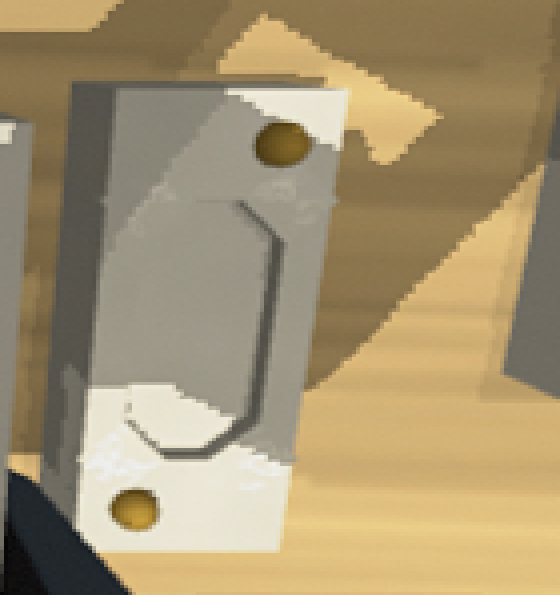

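The crop has the target half with brass pins at full-image (450.0,130.6) and (413.2,235.0), and the cover's near edge at row 124.4.

```bash
cat > fit.py <<'E'
from h import *
def mould(C,pins,z=.0545):
    w=pix2w(C,pins,z)[:,:2];d=w[1]-w[0]
    return w.mean(0),np.arctan2(d[1],d[0])-np.arctan2(-.028,.118),np.linalg.norm(d)
def cover(s,rows=124.4,cols=(248.3,386.5),r=150):
    C=cam('wrist',s);M=R.from_quat(s['tcp_rot'],scalar_first=True).as_matrix()
    z=s['tool_pos'][2]+.030
    e=(pix2w(C,[[318,rows]],z)[0]-s['tool_pos'])@M; q=(pix2w(C,[[c,r] for c in cols],z)-s['tool_pos'])@M
    return e,q
E
python3 - <<'E'
from fit import *
s=ctrl.sense();C=cam('wrist',s)
c,y,d=mould(C,[[450,130.6],[413.2,235]]);print('mould',c,np.degrees(y),'pin dist',d,'(0.1213)')
e,q=cover(s);print('cover near edge tool',e,'centre x',e[0]-.075,'sides',q[:,1],'mid',q[:,1].mean(),'w',np.ptp(q[:,1]))
off=np.array([e[0]-.075,q[:,1].mean()])
a=np.pi+y;ax=np.array([np.cos(a),np.sin(a)]);ay=np.array([np.sin(a),-np.cos(a)])
p=c-off[0]*ax-0*off[1]*ay
print('tcp target (y centred)',p,'with y off',p-off[1]*ay)
go([*p,.125],a)
E
```

```text
mould [ 0.60820584 -0.15731001] 2.4133577126664827 pin dist 0.12005365362708494 (0.1213)
cover near edge tool [ 0.07421789 -0.00017273 -0.02994748] centre x -0.0007821124441834831 sides [-0.03021165  0.02936927] mid -0.00042119188632728545 w 0.05958091762646987
tcp target (y centred) [ 0.60742442 -0.15734295] with y off [ 0.60740669 -0.15692213]
slide total [-0.0108  0.2453  0.1994] dist mm 158.0 twist total [ 0.0002 -0.0003 -0.0001]
```

send_rows --moves '[{"slide":[-0.0018,0.04,0],"twist":[0,0,0],"hand":1},{"slide":[-0.002,0.05,0],"twist":[0,0,0],"hand":1},{"slide":[-0.002,0.05,0],"twist":[0,0,0],"hand":1},{"slide":[-0.002,0.05,0.02],"twist":[0,0,0],"hand":1},{"slide":[-0.002,0.04,0.04],"twist":[0,0,0],"hand":1},{"slide":[-0.002,0.0183,0.06],"twist":[0,0,0],"hand":1},{"slide":[0,0,0.06],"twist":[0,0,0],"hand":1},{"slide":[0,0,0.05],"twist":[0,0,0],"hand":1},{"slide":[0,0,0.04],"twist":[0,0,0],"hand":1},{"slide":[0,0,0.016],"twist":[0,0,0],"hand":1},{"slide":[0,0,0],"twist":[0,0,0],"hand":1},{"slide":[0,0,0],"twist":[0,0,0],"hand":1}]'

```text
time_s: 21.25
tool_pos: [0.6089, -0.1559, 0.0832]
tcp_rot: [0.0, -0.02, 1.0, -0.0]
force: [0.8, 0.4, -2.3]
finger_gap: 0.654
grip_force: 30.0
```

```bash
python3 - <<'E'
from h import *
im,C,s=look('wrist','w6');print(s['time_s'],s['force'],s['tool_pos'])
go([.6078,-.1558,.0813],np.pi+np.radians(2.4))
look('side','s6');a=cv2.imread('pics/s6.png')[170:260,320:430];b=cv2.imread('pics/w6.png')[60:260,200:440]
a=cv2.resize(a,(480,393),interpolation=cv2.INTER_CUBIC)
b=cv2.resize(b,(310,258));o=np.zeros((393,800,3),np.uint8);o[:,:480]=a;o[:258,485:795]=b;cv2.imwrite('pics/c6.png',o)
E
```

```text
21.25 [ 0.81875715  0.43288576 -2.31985508] [ 0.60892753 -0.15591292  0.08318182]
slide total [0.0026 0.0006 0.0043] dist mm 2.0 twist total [-0.0002  0.0007 -0.0008]
```

View pics/c6.png

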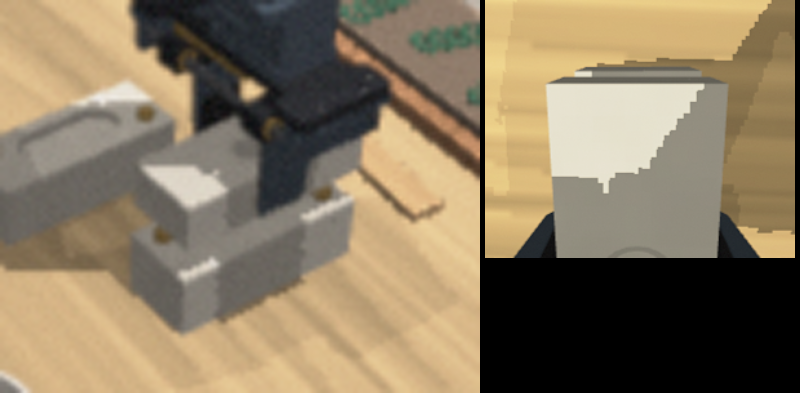

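The side crop shows the cover hovering over the target half, roughly in line. The wrist crop shows the near edges centred on each other (mids 318.6 and 319). I check the near-edge offset numerically.

```bash
python3 - <<'E'
from fit import *
s=ctrl.sense();print(s['tool_pos'],s['tcp_rot'])
im=cv2.imread('pics/w6.png');hsv=cv2.cvtColor(im,cv2.COLOR_BGR2HSV);C=cam('wrist',s)
for u in(285,318,350):print(u,list(zip(range(104,130),hsv[104:130,u,1].tolist(),hsv[104:130,u,2].tolist())))
for v in(114,115,116,117):print(v,hsv[v,262:282,1].tolist(),hsv[v,358:378,1].tolist())
a=np.radians(2.4)
n=np.array([.6086,-.156])-.075*np.array([np.cos(a),np.sin(a)])
l=.03*np.array([-np.sin(a),np.cos(a)])
print('pred mould near top edge',w2pix(C,[[*n,.05],[*(n-l),.05],[*(n+l),.05],[*n,0.]]).tolist())
e,q=cover(s,126);print(e)
E
```

```text
[ 0.60913305 -0.15609706  0.08353117] [ 8.81718159e-04 -2.01018270e-02  9.99797509e-01 -2.81429646e-04]
285 [(104, 109, 224), (105, 110, 225), (106, 111, 227), (107, 109, 227), (108, 109, 230), (109, 110, 232), (110, 109, 236), (111, 111, 220), (112, 17, 88), (113, 32, 96), (114, 32, 103), (115, 33, 130), (116, 31, 147), (117, 33, 145), (118, 31, 142), (119, 31, 125), (120, 34, 97), (121, 34, 98), (122, 33, 99), (123, 30, 93), (124, 32, 135), (125, 33, 219), (126, 25, 233), (127, 26, 231), (128, 25, 230), (129, 27, 230)]
318 [(104, 112, 203), (105, 112, 210), (106, 113, 219), (107, 113, 205), (108, 110, 134), (109, 111, 142), (110, 111, 147), (111, 101, 137), (112, 24, 94), (113, 29, 96), (114, 30, 103), (115, 31, 131), (116, 32, 150), (117, 32, 150), (118, 35, 146), (119, 34, 128), (120, 31, 98), (121, 34, 98), (122, 29, 97), (123, 33, 94), (124, 34, 136), (125, 34, 219), (126, 25, 233), (127, 24, 230), (128, 27, 230), (129, 25, 231)]
350 [(104, 113, 207), (105, 112, 189), (106, 112, 121), (107, 114, 128), (108, 111, 133), (109, 112, 137), (110, 111, 140), (111, 87, 126), (112, 24, 
[... 534 characters left out ...]
3, 33, 33, 33] [34, 34, 33, 32, 34, 31, 33, 28, 32, 60, 104, 113, 114, 114, 113, 113, 113, 113, 113, 112]
116 [108, 108, 107, 108, 110, 111, 103, 60, 21, 25, 24, 26, 25, 26, 25, 25, 24, 25, 25, 25] [33, 31, 31, 32, 33, 31, 31, 33, 26, 55, 118, 114, 112, 112, 112, 114, 112, 112, 114, 113]
117 [109, 109, 108, 109, 108, 109, 104, 61, 22, 24, 25, 24, 25, 25, 25, 24, 24, 24, 25, 25] [33, 33, 33, 33, 34, 33, 33, 33, 29, 55, 119, 114, 114, 114, 114, 113, 115, 114, 110, 112]
pred mould near top edge [[318.0206204497116, 113.67303829767827], [268.5563561157732, 113.76758823468305], [367.49961918493193, 113.58077440484654], [317.8751816815251, 110.29825662680209]]
[ 0.07357472 -0.00017236 -0.03012883]
```

The mould's near edge (row 114.8, columns 268.9–367.1) puts its centre at about (0.6092, -0.156), within 0.5 mm of the cover. I lower slowly.

send_rows --moves '[{"slide":[0.0008,0,0.004],"twist":[0,0,0],"hand":1},{"slide":[0,0,0.006],"twist":[0,0,0],"hand":1},{"slide":[0,0,0.006],"twist":[0,0,0],"hand":1},{"slide":[0,0,0.006],"twist":[0,0,0],"hand":1},{"slide":[0,0,0.004],"twist":[0,0,0],"hand":1},{"slide":[0,0,0.004],"twist":[0,0,0],"hand":1},{"slide":[0,0,0.004],"twist":[0,0,0],"hand":1},{"slide":[0,0,0.004],"twist":[0,0,0],"hand":1},{"slide":[0,0,0.003],"twist":[0,0,0],"hand":1},{"slide":[0,0,0],"twist":[0,0,0],"hand":1},{"slide":[0,0,0],"twist":[0,0,0],"hand":1}]'

```text
time_s: 22.45
tool_pos: [0.608, -0.156, 0.0617]
tcp_rot: [-0.0, -0.02, 1.0, 0.0]
force: [0.7, 0.4, -4.3]
finger_gap: 0.654
grip_force: 30.0
```

The pins are entering without resistance.

send_rows --moves '[{"slide":[0,0,0.002],"twist":[0,0,0],"hand":1},{"slide":[0,0,0.002],"twist":[0,0,0],"hand":1},{"slide":[0,0,0.002],"twist":[0,0,0],"hand":1},{"slide":[0,0,0.002],"twist":[0,0,0],"hand":1},{"slide":[0,0,0.0015],"twist":[0,0,0],"hand":1},{"slide":[0,0,0],"twist":[0,0,0],"hand":1},{"slide":[0,0,0],"twist":[0,0,0],"hand":1},{"slide":[0,0,0],"twist":[0,0,0],"hand":1}]'

```text
time_s: 23.25
tool_pos: [0.608, -0.156, 0.057]
tcp_rot: [0.0, -0.02, 1.0, -0.0]
force: [-0.8, -0.3, -3.9]
finger_gap: 0.661
grip_force: 30.0
```

send_rows --moves '[{"slide":[0,0,0.001],"twist":[0,0,0],"hand":1},{"slide":[0,0,0.001],"twist":[0,0,0],"hand":1},{"slide":[0,0,0],"twist":[0,0,0],"hand":1},{"slide":[0,0,0],"twist":[0,0,0],"hand":1},{"slide":[0,0,0],"twist":[0,0,0],"hand":1}]'

```text
time_s: 23.75
tool_pos: [0.608, -0.156, 0.0561]
tcp_rot: [0.0, -0.02, 1.0, -0.0]
force: [-2.0, 0.0, 1.9]
finger_gap: 0.656
grip_force: 30.0
```

Seated: contact at 0.056 as computed. I release and rise.

send_rows --moves '[{"slide":[0,0,0],"twist":[0,0,0],"hand":-1},{"slide":[0,0,0],"twist":[0,0,0],"hand":-1},{"slide":[0,0,0],"twist":[0,0,0],"hand":-1},{"slide":[0,0,0],"twist":[0,0,0],"hand":-1},{"slide":[0,0,0],"twist":[0,0,0],"hand":-1},{"slide":[0,0,-0.03],"twist":[0,0,0],"hand":-1},{"slide":[0,0,-0.06],"twist":[0,0,0],"hand":-1},{"slide":[0,0,-0.08],"twist":[0,0,0],"hand":-1},{"slide":[0,0,-0.08],"twist":[0,0,0],"hand":-1},{"slide":[0,0,-0.08],"twist":[0,0,0],"hand":-1},{"slide":[0,0,0],"twist":[0,0,0],"hand":-1},{"slide":[0,0,0],"twist":[0,0,0],"hand":-1}]'

```text
time_s: 24.95
tool_pos: [0.6084, -0.1561, 0.2227]
tcp_rot: [0.001, -0.02, 1.0, -0.0]
force: [-0.1, 1.2, -0.3]
finger_gap: 1.0
grip_force: 0.0
```

```bash
python3 - <<'E'
from h import *
im,C,s=look('wrist','w7');print(s['time_s'],s['tool_pos'])
rect(im,C,.086,[.6088,-.156],s)
hsv=cv2.cvtColor(im,cv2.COLOR_RGB2HSV)
t,C,_=look('top','t7')
hs=cv2.cvtColor(t,cv2.COLOR_RGB2HSV);m=((hs[...,1]<45)&(hs[...,2]>105)).astype(np.uint8)
n,l,st,ce=cv2.connectedComponentsWithStats(m)
for i in range(1,n):
    if 500<st[i,4]<1300 and st[i,1]>60:
        v,u=np.where(l==i);print(ce[i].round(1),cv2.minAreaRect((pix2w(C,np.c_[u,v],.1 if ce[i,0]<230 else .05)[:,:2]*1000).astype(np.float32)))
E
```

```text
24.95 [ 0.60836967 -0.15607452  0.222735  ]
world [ 607.4 -156.2] [150.5  59.8] 2.24
tool [ 1.3 -0. ] [150.5  59.8] 0.05
pix box [ 286  107   65  150 9165]
[198.3 157.7] ((628.40087890625, 329.25860595703125), (88.35899353027344, 87.69458770751953), 0.5806604027748108)
[185.6 210.5] ((473.9521179199219, 363.3802185058594), (61.01283645629883, 146.93112182617188), 86.68572235107422)
[ 15.6 291.3] ((228.27565002441406, 864.3038330078125), (167.7646026611328, 65.00634765625), 0.32895636558532715)
```

The cover measures 150.5 x 59.8 mm in the 0.086 m plane with a yaw of 2.2°, so it sits flush and in line. The damp half is unmoved on the rack, and I hand in.

```bash
python3 -c "
from h import *
print(workorder.finish_job())"
```

```text
the job is handed in; nothing more can be done
None
```

I handed the job in at about 25 s with no verdict returned: by my measurements the damp half (7.7–8.4 N when lifted) lies flat on the rack and the cover sits flush on the dry half at (0.609, -0.156), but I viewed 11 pictures, one over the limit of 10.

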